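Wind the bench press down onto the mould frame

ROBOT

A 7-joint arm with a two-finger parallel gripper is mounted at the origin on the work surface. World frame = base frame: x ahead of the robot, y to its left, z up, the work surface at z = 0. Lengths are in m, angles in rad, forces in N, time in s.
With the tool pointing down it reaches from about 0.425 to 0.925 m from the base axis. Payload 6.8 kg.
Tool frame: the origin (TCP) lies on the front face of the gripper's body, between the roots of the fingers; the fingertips stand 73 mm ahead of it and the grasp point (between the pads) lies 54 mm ahead of it (env.nose_length is the distance from the TCP to the fingertips, in m); z points along the fingers, y is the line along which they close (so a half turn about z gives the same grasp; the last joint's range is limited). The gripper opens to 85 mm and grips with 20 to 120 N. Pads are 22 mm wide; open, the fingers measure 114 mm over their backs; the gripper's body (76 mm by 85 mm) begins 54 mm behind the grasp point. The pads swing forward as they close: fully open they stand 13 mm farther back than shut.
Start: joints at [1.099, 0.477, 0.022, 1.555, -0.011, 1.109, -0.083], TCP at [0.24, -0.631, 0.304] pointing down, gripper open.
Joint ranges: [-2.96, 2.96], [-0.34, 2.1], [-1.41, 1.46], [0.24, 2.44], [-1.37, 4.51], [0.17, 1.92], [-2.96, 2.96]. Speed limits (rad/s): [2.39, 2.39, 3.14, 3.14, 3.14, 3.14, 3.14].

INTERFACE

Orientations are given as a unit quaternion [w, x, y, z].
In Python, from cell import env, kin, camera, calibration, job gives the robot as it stands. The module is installed in compiled form; this text tells all that it offers. Calls block until the motion is done:
- env.reach(position, orientation): joint-space move of the TCP to a pose.
- env.movel(position, velocity=0.15, rot=None, stop_force=None): straight line of the TCP; rot=None keeps the orientation; velocity is the mean speed in m/s. With stop_force (N) it stops when the force on the tool has changed by that much, and returns True; else False.
- env.goto_joints(angles): joint-space move.
- env.grip(opening, f_grip=None): finger opening in m; f_grip is the grip in N (None keeps the last); returns when the fingers have stopped.
- env.dwell(seconds).
- kin.inverse_kinematics(position, orientation): joint angles nearest the present ones, or None.
- env.get_state(): the state.
- camera(name): name is "scene" or "top"; returns (picture, depth): 384x512x3 uint8, blue, green, red; 384x512 float32, m along the optical axis (not along the pixel's ray), 0 where there is no reading.
- calibration(name): a dict with "fx", "fy", "cx", "cy" (pixels), "k1" (the pictures are not rectified: a ray, as slopes to the right and down, at radius r is drawn at 1 + k1 r^2 times it, then the intrinsics apply), "rvec" (rotation vector, rad) and "tvec" (3), from world to camera coordinates, as OpenCV has them. Camera axes: x right, y down, z forward; pixel columns grow to the right and rows downward; lengths in m; the calibration is good to about 2 mm. A picture is of the moment at which its call begins. calibration takes no time and is no camera call.
A pose or a line that the arm cannot do raises env.PlanningError and nothing moves.
- job.job_done(): hands the job in; it is judged then, once.
The state is a dict: "time": time; "qpos": joint angles; "joint_velocities": joint speeds; "joint_torque": joint torques, N m; "tcp_pos": TCP position; "orientation": TCP orientation; "force": force on the tool from outside, world axes, zero at the start; "torque": the same for the moment, N m; "opening": finger opening in m; "gripper_force": force on a finger pad.
Only numpy, scipy, OpenCV 4.12 (cv2) and the standard library are available. Lean on these libraries where they do the work, as an engineer would, in place of code of your own. Each camera call takes 0.05 s, during which the arm holds its last target. There are 200 camera calls.

TASK

The mould frame is already lying in the screw press. Wind the press down onto it by pushing an arm of the four-armed handle round with a fingertip, clockwise seen from above (do not grip and twist its hub), until the platen bears on the mould frame and the handle will go no further. Leave the mould frame and the other things on the bench where they lie, and take your hand away.

Things in the scene. Friction and masses are not known exactly. Their poses are not given: they have to be found in the camera images.
- press: Screw press fixed to the bench. Grey base 170 x 250 x 22 mm, steel lower platen (top 40 mm above the bench), two 22 mm columns at its y = +-90 mm, grey crosshead 50 x 230 mm at 148 to 178 mm (nuts on it reach 194 mm), vertical screw in the middle. Origin: on the bench under the screw axis; z up, y along the crosshead. Place and yaw differ each time
- platen: the press's moving upper platen, a steel plate 110 x 130 x 18 mm guided on the columns under the crosshead; origin at the centre of its underside. It goes down 8 mm for each full turn of the handle; its underside is 72 mm above the bench when it touches the mould frame
- handle (a joint): turn of the press handle, rad; grows as it is turned clockwise seen from above, which lowers the platen. 0 = platen 16 mm above the mould frame; 12.57 = platen touches it; there the handle comes to a firm stop. Starts between 5.0 and 9.5. Slightly stiff (about 0.1 N m, 1.5 N on an arm); stays where it is left
- hub (a point): centre of the handle's hub (dark steel, 42 mm thick, from 18 mm below to 15 mm above this point), on the screw axis, at the height of the centre lines of the arms. It goes down with the platen, from 258 mm above the bench at joint value 0 to 242 mm at 12.57
- ball_end (a point): centre of the black ball (26 mm) at the end of one of the four arms, 92 mm from the hub. The four arms are alike: level round steel bars 12 mm thick, 90 degrees apart, each with such a ball; between them, and for 40 mm below them, is free space
- mould: the closed aluminium mould frame lying loose on the lower platen, 70 x 95 x 32 mm; origin at the centre of its underside, z up
- spare_mould: bystander: a second such mould frame lying on the bench beside the press; origin at the centre of its underside
- dome_block: bystander: steel doming block, a 50 mm cube with round hollows, standing on the bench on the other side of the press; origin at the centre of its underside
- jar: bystander: small glass jar with a metal lid, 56 mm wide, 65 mm high, standing on the bench; origin at the centre of its underside
Mind the look-alikes: they are no part of the job. Leave any green or purple look-alike of the mould alone.

How it is judged:
At the end, for the whole second after the job is handed in: the platen bears on the mould frame with more than 10 N, the handle is at rest, and the mould frame lies within 8 mm of where it was (contact force between platen and mould above 10 N and velocity of joint handle between -0.05 and 0.05 rad/s and distance of mould from where it was at the start of the episode below 0.008 m); the robot touches nothing.
It fails at once if the mould frame in the press is shifted more than 10 mm or lifted (distance of mould from where it was at the start of the episode above 0.01 m).
It fails at once if a bystander (spare mould frame, doming block or jar) is moved more than 15 mm (distance of any of spare_mould, dome_block, jar from where it was at the start of the episode above 0.015 m).
It fails at once if the handle's hub is gripped instead of an arm being pushed (distance between the grasp point and hub below 0.02 m).
It also fails if it takes over 64 s, if anything falls off the work surface, if the arm or the gripper's body presses on something with over 40 N, if the wrist force passes 120 N, or if a joint passes its speed limit or range.

## Working session

There is one attempt and no reset: what is moved stays moved. The work goes in short steps, each a Python script; the robot and the scene stay as the last script left them, time stands still between calls to the robot, and variables do not carry over. Pictures are saved under pics/ and viewed, at most 10 in all, crops included, and the job is handed in when it is done.

```bash
mkdir -p pics; cat > h.py <<'E'
import numpy as np, cv2
from cell import env, kin, camera, calibration, job
def world(name, depth):
    c=calibration(name); K=np.array([[c['fx'],0,c['cx']],[0,c['fy'],c['cy']],[0,0,1.]])
    v,u=np.mgrid[:384,:512]
    p=cv2.undistortPoints(np.stack([u,v],-1).reshape(-1,1,2).astype(float),K,np.array([c['k1'],0,0,0.])).reshape(384,512,2)
    P=np.dstack([p*depth[...,None],depth])
    R=cv2.Rodrigues(np.array(c['rvec'],float))[0]
    W=(P-np.array(c['tvec']).ravel())@R
    W[depth==0]=np.nan
    return W
E
python3 - <<'E'
from h import *
for n in ("scene","top"):
    im,d=camera(n); cv2.imwrite(f'pics/{n}0.png',im); np.save(f'{n}0.npy',d)
    print(calibration(n), np.nanmin(world(n,d)[...,2]))
print(env.get_state())
E
```

```text
{'fx': 397.90589394929276, 'fy': 397.90589394929276, 'cx': 264.1020954406309, 'cy': 188.96358593152223, 'k1': 0.03887784986554455, 'rvec': array([ 2.11069346,  0.8640488 , -0.39767735]), 'tvec': array([-0.49474965, -0.11056185,  1.29681631])} -0.7722503958811346
{'fx': 374.2025510119642, 'fy': 374.2025510119642, 'cx': 256.15831435741825, 'cy': 189.5352711489492, 'k1': -0.0409366554297228, 'rvec': array([ 2.15362232, -2.14878446,  0.11035807]), 'tvec': array([0.0714954 , 0.62104326, 1.08736514])} -0.7724029930595515
{'time': 0.1, 'qpos': array([ 1.09891796,  0.47769111,  0.02231509,  1.55634832, -0.01147046,
        1.10930289, -0.08308318]), 'joint_velocities': array([-0.00080356, -0.00075303,  0.00078516, -0.0020689 ,  0.0005432 ,
       -0.00057626,  0.00063686]), 'joint_torque': array([ 3.54662247e-03, -5.97763717e+01,  1.61304016e+00, -2.81956315e+01,
        1.27346430e-02,  5.02615847e-03, -1.42958498e-05]), 'tcp_pos': array([ 0.24002925, -0.6304369 ,  0.30304178]), 'orientation': array([-7.83073356e-04,  9.83496650e-01,  1.80924517e-01, -2.10482644e-04]), 'force': array([-0.31810983,  0.08564782,  0.47788383]), 'torque': array([0.00304294, 0.01621082, 0.02614886]), 'gripper_force': 0.0, 'opening': 0.0849812690112523}
```

View pics/top0.png

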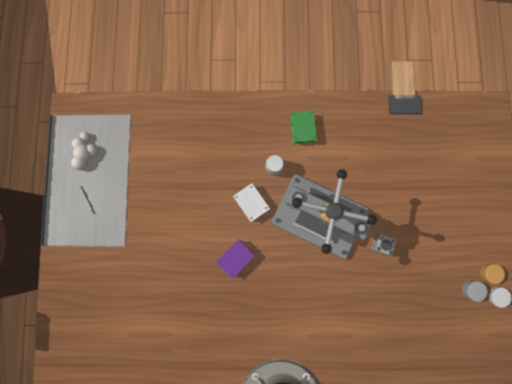

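View pics/scene0.png

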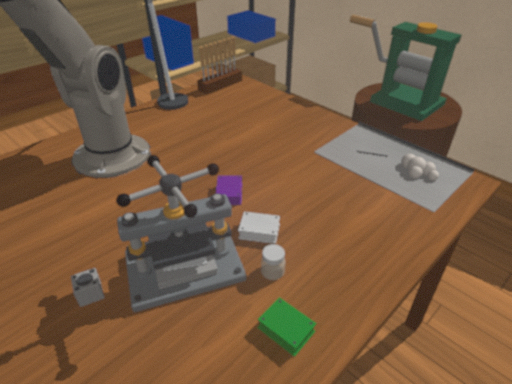

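The top view shows the press with its hub at (335,211) and ball ends at (342,174), (372,219), (326,248) and (297,202). The spare mould is at (252,203), the jar at (275,164) and the dome block at (384,245). The green (303,127) and purple (236,259) blocks are look-alikes and the press is the only one with a four-armed handle. I'll locate the hub and balls from the depth image next.

```bash
cat >> h.py <<'E'
def balls(tag=None):
    im,d=camera("top"); W=world("top",d)
    if tag: cv2.imwrite(f'pics/{tag}.png',im)
    m=((W[...,2]>0.215)&(W[...,2]<0.29)&(im.max(2)<60)).astype(np.uint8)
    n,l,s,c=cv2.connectedComponentsWithStats(m)
    out=[]
    for i in range(1,n):
        if s[i,4]>=15: out.append((c[i].round(1),s[i,4],np.median(W[l==i],0).round(4)))
    return out,im,W
E
python3 - <<'E'
from h import *
o,im,W=balls()
for x in o: print(*x)
for u,v in [(335,211),(342,174),(372,219),(326,248),(297,202),(362,228),(298,198)]: print(u,v,W[v,u].round(3))
cv2.imwrite('pics/crop.png',cv2.resize(im[140:280,260:420],None,fx=4,fy=4,interpolation=cv2.INTER_CUBIC))
E
```

```text
[342.1 173.9] 41 [ 0.6318 -0.1392  0.2597]
[297.3 202.5] 48 [ 0.5617 -0.0292  0.2599]
[371.8 219.4] 61 [ 0.5213 -0.207   0.2592]
[326.6 248.3] 50 [ 0.455  -0.0987  0.2593]
335 211 [ 0.542 -0.119  0.265]
342 174 [ 0.632 -0.138  0.262]
372 219 [ 0.524 -0.207  0.262]
326 248 [ 0.455 -0.096  0.262]
297 202 [ 0.564 -0.029  0.259]
362 228 [ 0.504 -0.201  0.191]
298 198 [ 0.574 -0.032  0.259]
```

View pics/crop.png

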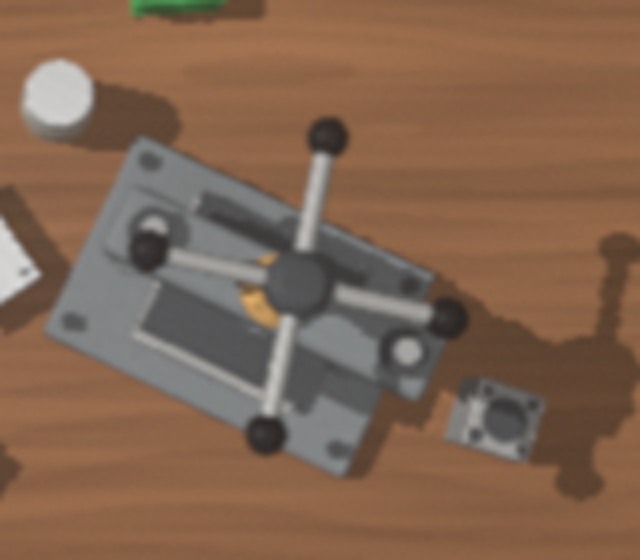

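Hub centre is about (0.5425, −0.1185), arms at about −12° + 90k°, and hub height about 0.25, so roughly one turn remains. I'll check IK around the full circle at a constant yaw.

```bash
cat >> h.py <<'E'
HUB=np.array([0.5425,-0.1185]); R=0.062; ZT=0.222+env.nose_length
def pt(a,z=ZT,r=R): return np.array([HUB[0]+r*np.cos(a),HUB[1]+r*np.sin(a),z])
def quat(y): return np.array([0,np.cos(y/2),np.sin(y/2),0])
E
python3 - <<'E'
from h import *
print(env.nose_length)
for y in np.radians(range(-180,180,30)):
    Q=[kin.inverse_kinematics(pt(a),quat(y)) for a in np.radians(range(0,360,15))]
    up=kin.inverse_kinematics(pt(np.radians(-57),0.42),quat(y))
    if any(q is None for q in Q) or up is None: print(np.degrees(y),'none');continue
    Q=np.array(Q); print(np.degrees(y).round(),Q.min(0).round(2),Q.max(0).round(2))
E
```

```text
0.0726
-180.0 [ 0.57  0.27 -0.78  1.67  0.22  1.    1.3 ] [ 0.78  0.48 -0.68  1.95  0.33  1.11  1.55]
-150.0 [ 0.85  0.41 -1.18  1.66  0.43  1.08  1.6 ] [ 1.11  0.68 -1.17  1.94  0.65  1.26  1.84]
-120.0 [ 0.85  0.41 -1.18  1.66  0.43  1.08  2.12] [ 1.11  0.68 -1.17  1.94  0.65  1.26  2.37]
-90.0 [-0.95  0.22  0.04  1.72 -0.76  0.97 -2.96] [ 0.14  0.74  1.3   2.04 -0.01  1.23 -2.34]
-60.0 [ 0.08  0.19 -0.15  1.71 -0.01  0.97 -2.67] [ 0.21  0.39  0.03  1.98  0.04  1.04 -2.4 ]
-30.0 [ 0.15  0.2  -0.25  1.71  0.02  0.97 -2.18] [ 0.29  0.39 -0.06  1.98  0.08  1.04 -1.9 ]
0.0 [ 0.23  0.21 -0.34  1.7   0.06  0.97 -1.68] [ 0.37  0.4  -0.16  1.97  0.11  1.05 -1.41]
30.0 [ 0.32  0.21 -0.42  1.69  0.09  0.97 -1.19] [ 0.45  0.41 -0.24  1.97  0.16  1.06 -0.92]
60.0 [ 0.38  0.22 -0.48  1.69  0.11  0.98 -0.69] [ 0.52  0.42 -0.35  1.97  0.2   1.07 -0.43]
90.0 [ 0.43  0.23 -0.55  1.68  0.13  0.98 -0.2 ] [ 0.59  0.44 -0.45  1.96  0.24  1.08  0.06]
120.0 [ 0.49  0.24 -0.62  1.68  0.16  0.99  0.3 ] [ 0.67  0.45 -0.56  1.96  0.28  1.09  0.55]
150.0 [ 0.52  0.25 -0.67  1.68  0.18  0.99  0.8 ] [ 0.7   0.46 -0.59  1.96  0.3   1.1   1.06]
```

```bash
cat >> h.py <<'E'
def push(a,steps,stop=15,v=0.06,da=np.radians(15)):
    for i in range(steps):
        s0=env.get_state()
        hit=env.movel(pt(a-da),velocity=v,stop_force=stop)
        s=env.get_state(); p=s['tcp_pos'][:2]-HUB; F=s['force'][:2]; t=np.array([p[1],-p[0]])/np.hypot(*p)
        print(round(s['time'],2),'a',round(np.degrees(np.arctan2(p[1],p[0])),1),'r',round(np.hypot(*p),4),'Ft',round(F@t,1),'F',s['force'].round(1),hit,flush=True)
        if hit: break
        a-=da
    return a,hit
E
python3 - <<'E'
from h import *
env.grip(0.0)
s=env.get_state(); p=s['tcp_pos'].copy(); p[2]=0.42
env.movel(p,velocity=0.25)
a=np.radians(-57)
env.reach(pt(a,0.42),quat(np.radians(60)))
print(env.get_state()['time'])
print(env.movel(pt(a),velocity=0.12,stop_force=8))
a,_=push(a,5)
np.save('a.npy',a)
o,im,W=balls('after1')
for x in o: print(*x)
E
```

```text
3.5833
False
5.19 a -72.5 r 0.0624 Ft -0.1 F [-0.   0.3 -0.3] False
5.61 a -87.4 r 0.0622 Ft 0.1 F [-0.1  0.3  0.2] False
6.03 a -102.5 r 0.0623 Ft -0.7 F [ 0.5 -0.6  1. ] False
6.44 a -117.5 r 0.0622 Ft 0.2 F [-0.1  0.3  0.6] False
6.86 a -132.5 r 0.0621 Ft -0.1 F [-0.  -0.1  0.8] False
[317.7 176.4] 43 [ 0.6252 -0.0804  0.2594]
[368.  194.3] 36 [ 0.5837 -0.1995  0.2593]
[299.7 226.3] 54 [ 0.5056 -0.0355  0.2583]
```

View pics/after1.png

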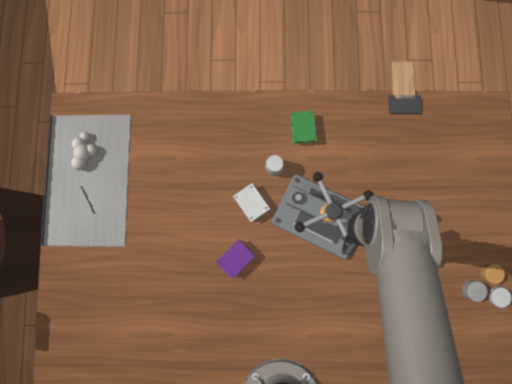

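The picture shows the ball ends now at (318,176), (368,194) and (300,226). The handle has turned about 55° clockwise, with the finger behind one arm. I'll continue until it stops.

```bash
python3 - <<'E'
from h import *
a,hit=push(float(np.load('a.npy')),34,stop=15)
np.save('a.npy',a)
E
```

```text
7.33 a -147.5 r 0.0621 Ft 1.1 F [-1.1  0.6 -0.3] False
7.74 a -162.5 r 0.0621 Ft -0.8 F [ 1.2 -0.4 -0.2] False
8.16 a -177.6 r 0.0621 Ft 0.5 F [0.3 0.5 0.8] False
8.57 a 167.4 r 0.0621 Ft -0.2 F [ 0.2 -0.2 -0.6] False
8.99 a 152.3 r 0.0622 Ft -0.5 F [-0.8 -0.2  0.1] False
9.41 a 137.3 r 0.0622 Ft -0.3 F [-0.1 -0.3  0.4] False
9.82 a 122.4 r 0.0623 Ft -0.4 F [-0.4 -0.2  0.7] False
10.24 a 107.4 r 0.0623 Ft 0.2 F [ 0.   0.5 -0.9] False
10.66 a 92.5 r 0.0623 Ft -0.4 F [-0.4 -0.8 -0.9] False
11.07 a 77.6 r 0.0622 Ft -0.4 F [-0.3  0.3  0.3] False
11.49 a 62.5 r 0.0621 Ft -0.1 F [-0.1 -0.  -0.4] False
11.91 a 47.4 r 0.062 Ft 0.6 F [-0.2 -1.1 -0.2] False
12.32 a 32.3 r 0.062 Ft 0.1 F [ 0.2 -0.   0.7] False
12.74 a 17.3 r 0.062 Ft 0.2 F [-0.2 -0.2 -0.3] False
13.16 a 2.2 r 0.0621 Ft -0.5 F [-0.   0.5 -0.2] False
13.57 a -12.9 r 0.0621 Ft 0.1 F [ 0.1 -0.1  0.1] False
13.99 a -27.9 r 0.0623 Ft -1.1 F [ 0.7  0.9 -0.5] False
14.41 a -42.9 r 0.0624 Ft -0.1 F [-0.1  0.2 -0.6] False
14.82 a -57.8 r 0.0624 Ft -0.3 F [-0.1  0.7  0.4] False
15.24 a -72.7 r 0.0624 Ft 0.0 F [-0.3  1.1 -0.1] False
15.66 a -87.5 r 0.0623 Ft -0.2 F [0.2 0.6 0.4] False
16.07 a -101.8 r 0.0619 Ft -4.2 F [ 4.3  0.5 -1.5] False
16.49 a -113.9 r 0.0616 Ft -15.1 F [14.9 -3.6 -6. ] False
16.91 a -126.1 r 0.0611 Ft -24.5 F [ 23.7  -9.2 -10.5] False
17.32 a -138.4 r 0.061 Ft -32.1 F [ 26.2 -19.7 -11.8] False
17.74 a -150.0 r 0.0595 Ft -42.0 F [ 29.8 -31.3 -12.9] False
18.05 a -153.1 r 0.0602 Ft -41.1 F [ 14.4 -38.7 -12.8] True
```

Force rose steadily from −102° to −153°, so the handle is against its stop. I'll look before backing off.

```bash
python3 - <<'E'
from h import *
im,d=camera("scene"); cv2.imwrite('pics/press.png',cv2.resize(im[120:330,50:310],None,fx=3,fy=2.8,interpolation=cv2.INTER_CUBIC))
o,_,_=balls('t2')
for x in o: print(*x, np.degrees(np.arctan2(*(x[2][:2]-HUB)[::-1])).round(1))
s=env.get_state(); print(s['force'],s['tcp_pos'],s['orientation'],s['opening'])
E
```

```text
[324.4 174.4] 41 [ 0.6314 -0.0981  0.2522] 12.9
[370.4 202.3] 48 [ 0.5648 -0.2072  0.2516] -75.9
[297.2 219.7] 47 [ 0.5213 -0.0297  0.2516] 103.4
[ 13.54594671 -34.21933435 -11.99054092] [ 0.48949347 -0.14859158  0.29852479] [0.02171873 0.87065339 0.49139681 0.00448756] -0.00012753485255649708
```

View pics/press.png

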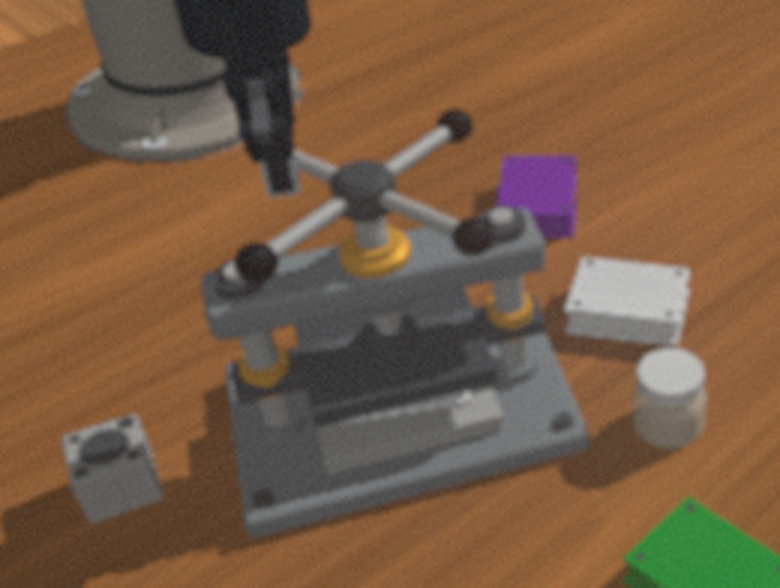

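The picture shows the platen down close on the mould, with the finger against one arm. I'll back off gently and watch for spring-back.

```bash
python3 - <<'E'
from h import *
s=env.get_state(); p=s['tcp_pos'][:2]-HUB; a=np.arctan2(p[1],p[0])
for k in (10,20,30):
    env.movel(pt(a+np.radians(k)),velocity=0.04,rot=quat(np.radians(60)))
    s=env.get_state(); q=s['tcp_pos'][:2]-HUB
    print(k,s['time'],np.degrees(np.arctan2(q[1],q[0])),s['force'].round(1))
    o,_,_=balls()
    print([(np.degrees(np.arctan2(*(x[2][:2]-HUB)[::-1])).round(1),x[2][2]) for x in o])
E
```

```text
10 18.8583 -132.2195364839865 [ 13.9 -22.3   4.9]
[(np.float64(30.7), np.float64(0.2517)), (np.float64(-59.5), np.float64(0.2516)), (np.float64(119.5), np.float64(0.251))]
20 19.325 -124.01021080861388 [  7.8 -20.4   8.5]
[(np.float64(38.4), np.float64(0.2512)), (np.float64(-50.6), np.float64(0.2516)), (np.float64(128.2), np.float64(0.2516))]
30 19.7917 -115.99187598864481 [  5.7 -16.1   8. ]
[(np.float64(46.0), np.float64(0.2521)), (np.float64(-43.8), np.float64(0.2516)), (np.float64(135.3), np.float64(0.2512))]
```

```bash
python3 - <<'E'
from h import *
s=env.get_state(); p=s['tcp_pos'][:2]-HUB; a=np.arctan2(p[1],p[0])
for k in range(3,37,3):
    env.movel(pt(a+np.radians(k)),velocity=0.015)
    s=env.get_state(); q=s['tcp_pos'][:2]-HUB
    t=np.array([q[1],-q[0]])/np.hypot(*q)
    o,_,_=balls()
    print(round(s['time'],1),np.degrees(np.arctan2(q[1],q[0])).round(1),np.hypot(*q).round(4),'Ft',(s['force'][:2]@t).round(1),s['force'].round(1),[np.degrees(np.arctan2(*(x[2][:2]-HUB)[::-1])).round(1) for x in o])
E
```

```text
20.5 -110.6 0.0659 Ft -7.5 [  3.7 -11.3   4.7] [np.float64(-38.9), np.float64(51.4), np.float64(-134.8), np.float64(140.1)]
20.9 -108.1 0.0657 Ft -6.6 [ 3.8 -9.7  5. ] [np.float64(-36.8), np.float64(53.7), np.float64(-133.3), np.float64(142.0)]
21.4 -105.7 0.0651 Ft -5.8 [ 3.8 -7.9  2.9] [np.float64(-34.8), np.float64(55.1), np.float64(-131.5), np.float64(-126.8), np.float64(144.1)]
21.8 -103.3 0.0645 Ft -3.7 [ 2.5 -5.3  2.2] [np.float64(-31.9), np.float64(57.3), np.float64(-128.7), np.float64(-124.9), np.float64(146.9)]
22.2 -100.8 0.0632 Ft -3.4 [ 2.6 -4.8  2. ] [np.float64(-30.2), np.float64(59.3), np.float64(-123.9), np.float64(-123.8), np.float64(148.5)]
22.6 -98.2 0.0616 Ft -1.3 [ 1.2 -1.2 -0.5] [np.float64(-28.4), np.float64(60.6), np.float64(-124.4), np.float64(-122.2), np.float64(150.7)]
23.0 -95.1 0.0617 Ft 0.3 [-0.3  0.6  0.6] [np.float64(-27.8), np.float64(62.8), np.float64(-119.8), np.float64(-120.4), np.float64(151.6)]
23.4 -91.9 0.062 Ft -0.3 [ 0.3  0.6 -0.1] [np.float64(-26.9), np.float64(62.6), np.float64(-113.0), np.float64(-119.5), np.float64(151.3)]
23.9 -89.0 0.062 Ft 0.8 [-0.8 -0.  -0.2] [np.float64(-27.6), np.float64(62.8), np.float64(-111.8), np.float64(-118.0), np.float64(151.6)]
24.3 -85.9 0.062 Ft 0.6 [-0.6 -0.   0.4] [np.float64(-27.2), np.float64(62.5), np.float64(-106.4), np.float64(-118.0), np.float64(151.6)]
24.7 -82.9 0.0619 Ft -0.1 [ 0.2 -0.9  0.7] [np.float64(-27.3), np.float64(62.0), np.float64(-100.9), np.float64(-117.8), np.float64(151.5)]
25.1 -79.9 0.062 Ft -0.7 [0.5 1.  0.5] [np.float64(-27.5), np.float64(62.1), np.float64(-97.5), np.float64(-117.8), np.float64(151.5)]
```

The handle has settled at rest about 6.5 rad on from its start, which is where contact is expected. The finger is free in the gap, so I'll lift out and verify.

```bash
python3 - <<'E'
from h import *
p=env.get_state()['tcp_pos'].copy(); p[2]=0.42
print(env.movel(p,velocity=0.1,stop_force=8))
env.movel([0.45,-0.45,0.42],velocity=0.25)
for i in range(2):
    env.dwell(0.7)
    o,im,W=balls(f'fin{i}')
    for x in o: print(*x, np.degrees(np.arctan2(*(x[2][:2]-HUB)[::-1])).round(1))
im,d=camera("scene"); cv2.imwrite('pics/press2.png',cv2.resize(im[120:330,50:310],None,fx=3,fy=2.8,interpolation=cv2.INTER_CUBIC))
print(env.get_state()['time'],env.get_state()['force'])
E
```

```text
False
[350.5 177.7] 36 [ 0.6235 -0.1615  0.2515] -28.0
[300.1 193.6] 43 [ 0.5843 -0.0375  0.2512] 62.7
[367.9 228.6] 62 [ 0.5001 -0.1993  0.2502] -117.7
[316.5 244.5] 48 [ 0.4631 -0.0763  0.2515] 152.0
[350.5 177.7] 37 [ 0.6234 -0.1613  0.2515] -27.9
[300.  193.5] 42 [ 0.5847 -0.0373  0.2518] 62.5
[367.9 228.6] 62 [ 0.5001 -0.1993  0.2504] -117.7
[316.5 244.4] 47 [ 0.4642 -0.0761  0.2518] 151.6
29.4167 [0.48773694 0.28491768 0.3928233 ]
```

View pics/press2.png

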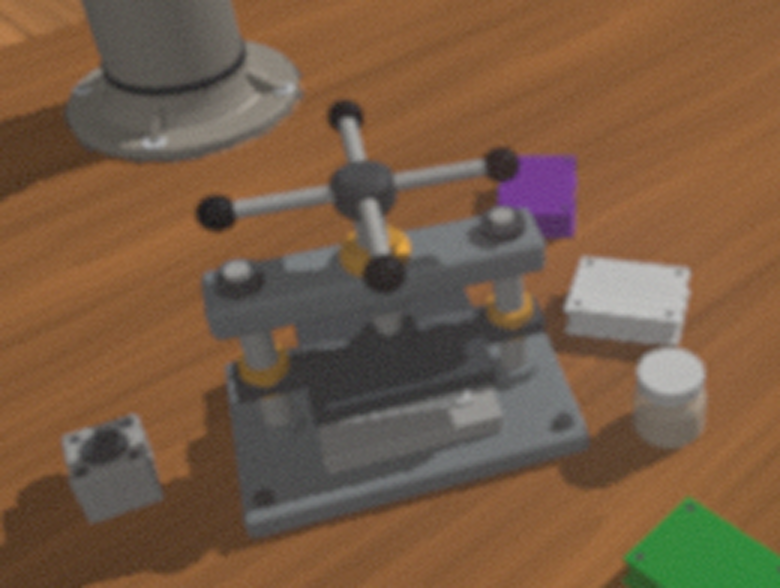

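The final picture shows the platen resting on the mould, with the four balls unchanged between the two checks. The bystanders are in place and the hand is clear.

```bash
python3 -c "
from h import *
print(job.job_done())"
```

```text
the job is handed in; nothing more can be done
None
```

I wound the press down with a fingertip, about 6.5 rad clockwise, until the handle came up against its stop. The handle then held still with the hand clear and nothing else on the bench visibly moved. I handed it in at about 30 s, but the hand-in returned no verdict and I could not measure the force of the platen on the mould directly.

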